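# Clamp a glued child's sandal sole in the bench press

### The job

Raise the press pad fully by its knob, slide the bare sandal sole toe first between the guides and under the pad until it lies flat with its toe against the stop, then push the knob down until the pad rests on the sole. Let go, and leave the finished sandal and the other things on the bench where they are.

Things in the scene. Friction and masses are not known exactly. Their poses are not given: they have to be found in the camera images.
- press: Fixed blue bench press ahead of the robot, its open front turned to the robot's right. Origin: centre of the bed's underside, on the table; +x runs from the open front to the back, some 55 to 80 degrees left of straight ahead, z up. Bed: block, top 30 mm above the table, from x=-62 to +100 mm, 120 mm wide. An overhead arm, 44 mm wide, z=141 to 175, runs from x=-24 back to two posts at x=+100 to 128. In front of x=-62 the table is free
- stop_face (a point): Foot of the toe stop at bed height: the stop's front face, at x=+81 mm, y=0, z=30 of the press; it is 60 mm wide, 16 mm high. Before it two straight guide rails, 14 mm high and 10 thick, stand on the bed with inner faces at y=+-35.5 mm, from x=0 to +62 mm of the press; ahead of them they flare outwards to about y=+-46 mm at x=-28. Axes as the press
- ram (a joint): Slide of the pad, in m downwards: 0 = fully raised (end stop), v lowers it by v, at most 0.060. Pad, rod and knob move as one (0.5 kg) and stay at any height by friction: about 5 N pushes down, 14 N lifts, more when fast. Pad: 30 mm thick, above the bed from x=-60 to +76, y=+-31 mm of the press; at 0 its underside is 70 mm above the bed. It touches the sole on the bed at v=0.050. Starts partly lowered
- knob_top (a point): Centre of the flat top of the ram's knob: upright black cylinder 40 mm in diameter and 32 mm high, right above the press origin; its top is 262 mm above the table when fully raised, less v. Below the knob is a 20 mm rod, then the overhead arm with its top at 175 mm
- sole: Loose bare sole, cork over black rubber, no straps, 160 x 64 x 20 mm, 0.08 to 0.17 kg, flat on the table right of the press. Origin: centre of its underside, +x to the toe, z up. Heel part: parallel sides 50 mm apart from x=-66 to +5 mm, heel end x=-80; round forefoot 64 mm wide at x=+30, toe end x=+80. Home, its origin is at x=+1, y=0, z=30 mm of the press and its heel sticks out 20 mm before the pad
- sole_toe (a point): Toe end of the sole, at its underside (x=+80 mm of the sole)
- sole_heel (a point): Heel end of the sole, at its underside (x=-80 mm of the sole)
- sandal: Finished sandal to be left alone: the same sole with two brown arched straps over it, 52 mm high; it also lies right of the press, in either of two places. Origin as for the sole
- tin: Closed glue tin, 72 mm wide, 95 mm high, to be left alone; origin centre of its underside
- jar: Closed jar, 60 mm wide, 75 mm high, to be left alone; origin centre of its underside
- hammer: Hammer lying on the table far left, to be left alone
- brush: Brush lying on the table, left, to be left alone
- last: Wooden shoe last, 185 mm long, 90 mm high, on the right, to be left alone
- tackbox: Small closed cardboard box, 85 x 60 x 32 mm, at the left, to be left alone
Not all that is in view belongs to the job. Of the things that look like the sole, the middle-sized one is meant.

How it is judged:
By the outcome, as a careful person would: the job done as asked, in the order asked, and still so for the second after the job is handed in, with the robot touching nothing.
It also fails if it takes over 59 s, if anything falls off the work surface, if the arm or the gripper's body presses on something with over 40 N, if the wrist force passes 120 N, or if a joint passes its speed limit or range.

### The arm

A 6-joint arm with a two-finger parallel gripper is mounted at the origin on the work surface. World frame = base frame: x ahead of the robot, y to its left, z up, the work surface at z = 0. Lengths are in m, angles in rad, forces in N, time in s.
With the tool pointing down it reaches from about 0.375 to 0.925 m from the base axis. Payload 5.7 kg.
Tool frame: the origin (TCP) lies on the centre line of the jaws, within the pads' length; the fingertips stand manip.nose_length ahead of it and the grasp point (between the pads) is the TCP (manip.nose_length is the distance from the TCP to the fingertips, in m); z points along the fingers, y is the line along which they close (so a half turn about z gives the same grasp; the last joint's range is limited). The gripper opens to 85 mm and grips with 20 to 120 N. Pads are 22 mm wide; open, the fingers measure 114 mm over their backs; the gripper's body (76 mm by 85 mm) begins 54 mm behind the grasp point. The pads swing forward as they close: fully open they stand 13 mm farther back than shut.
Start: joints at [-0.115, 0.359, 1.51, -0, 1.272, -0.115], TCP at [0.6, -0, 0.25] pointing down, gripper open.
Joint ranges: [-2.97, 2.97], [-1.01, 2.36], [0.21, 2.38], [-0.96, 4.11], [0.2, 2.71], [-2.98, 2.98]. Speed limits (rad/s): [2.39, 2.39, 3.14, 3.14, 3.14, 3.14].

### API

Orientations are given as a 3x3 rotation matrix whose columns are the frame's x, y, z axes.
In Python, from bench import manip gives the robot as it stands.
- The arm moves only by the tool send_rows, never from a script. Its argument "steps" is a list of rows, each an object with "xyz": the shift along the tool's x, y, z as a fraction of full scale, a list of three; "turn": the turn, a rotation vector about the tool's x, y, z as a fraction of full scale, a list of three; "grip": the finger opening in mm, from 0 to 85.4. A call has exactly 8 rows; each row is the pose to reach, as a shift and turn from the pose commanded when the call began, along the tool's axes at that moment; what a row does not reach only later rows make up. Full scale, the value 1, is 100 mm for a shift and 90 degrees for a turn. A row lasts 1/12 s, in which the tool goes at most 41.7 mm and 7.16 degrees, less where a joint would pass 70% of its speed; a pose out of reach is approached as far as the arm can. A call with a number of a shift or a turn outside -1 to 1 is refused whole. A call with a gripper value outside its range is refused whole. The fingers move at their own pace and stop on an object; "grip_force" is the grip in N (left out, the last holds). Time passes only in rows, so rows that repeat a pose let the fingers close, or fill a call up. It gives the time, the measured TCP pose, the force, the opening and the grip force at its end, in the units of the state.
- manip.get_state(): the state, without advancing time (a new reading comes with each control period).
- manip.grab_frame(name): name is "scene" or "side" or "wrist"; returns a dict with "img" (400x640x3 uint8, blue, green, red), "intrinsics" (3x3 intrinsics, pixels), "rvec" (rotation vector, rad) and "tvec" (3), from world to camera coordinates, as OpenCV has them; the wrist camera has in their place "hand_eye" (4x4, takes a point from camera to tool coordinates, whose origin is the TCP and whose axes are the flange's). Camera axes: x right, y down, z forward; pixel columns grow to the right and rows downward; lengths in m; the calibration is good to about 2 mm. The wrist camera is an equidistant fisheye: a pixel r from the principal point sees the ray r / f radians off the axis. A picture is of the moment at which its call begins: read the wrist's pose just before it. There is no depth.
- manip.job_done(): hands the job in; it is judged then, once.
The state is a dict: "t": time; "qpos": joint angles; "dq": joint speeds; "joint_torque": joint torques, N m; "ee_pos": TCP position; "ee_rot": TCP orientation; "contact_force": force on the tool from outside, world axes, zero at the start; "torque": the same for the moment, N m; "opening": finger opening in m; "gripper_force": force on a finger pad.
Only numpy, scipy, OpenCV 4.12 (cv2) and the standard library are available. Lean on these libraries where they do the work, as an engineer would, in place of code of your own. Each camera call takes 0.05 s, during which the arm holds its last target. There are 200 camera calls.

## Working session

There is one attempt and no reset: what is moved stays moved. The work goes in short steps, Python scripts to look and compute and a tool call to move; the robot and the scene stay as the last step left them, time stands still between calls to the robot, and variables do not carry over. Pictures are saved under pics/ and viewed, at most 10 in all, crops included, and the job is handed in when it is done.

Besides the shell and the picture viewer there is one more tool, called after "Emit:" by a JSON object that holds its "op" and its "data". send_rows: Moves the arm, as the interface text tells. Its arguments: {"type":"object","properties":{"steps":{"type":"array","items":{"type":"object","properties":{"xyz":{"type":"array","items":{"type":"number"}},"turn":{"type":"array","items":{"type":"number"}},"grip":{"type":"number"}}}},"grip_force":{"type":"number"}},"required":["steps"]}

```bash
ls; mkdir -p pics; python3 - <<'E'
from bench import manip
import cv2,numpy as np
s=manip.get_state();print(s['t'],s['ee_pos'],s['ee_rot'],manip.nose_length,s['opening'])
for n in ("scene","side"):
    f=manip.grab_frame(n);cv2.imwrite(f"pics/{n}0.png",f["img"]);np.savez(f"{n}.npz",**f)
    R=cv2.Rodrigues(np.array(f["rvec"]))[0];print(n,-R.T@np.ravel(f["tvec"]),R[2])
E
```

```text
pics
0.0 [5.99347228e-01 6.62339315e-05 2.49425776e-01] [[-3.89073339e-05  9.99998171e-01 -1.91206608e-03]
 [ 9.99999980e-01  3.92792992e-05  1.94498654e-04]
 [ 1.94573403e-04 -1.91205848e-03 -9.99998153e-01]] 0.019 0.0853538108640343
scene [ 1.30432918 -0.44296017  1.31269345] [-0.54411213  0.29038902 -0.78715704]
side [-0.29117516 -0.97044167  0.89820701] [ 0.56985025  0.65242369 -0.49961388]
```

View pics/scene0.png

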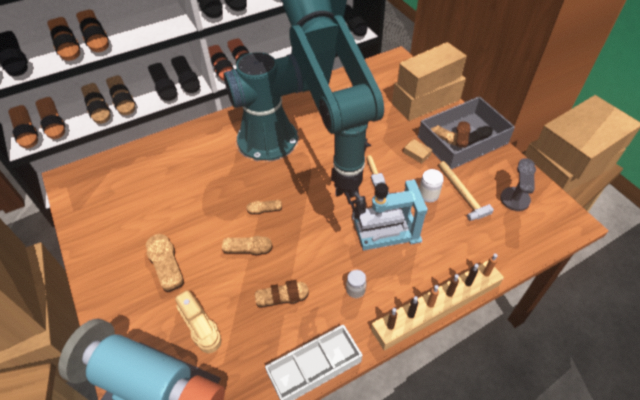

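View pics/side0.png

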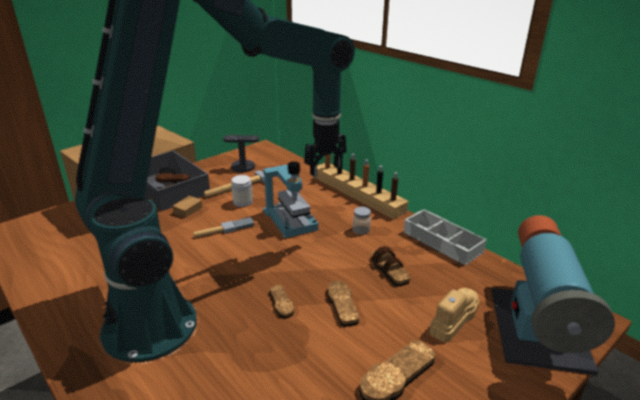

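The scene view shows the press at about (388,230) with its knob at (381,192). The finished sandal is at (282,294), and three bare soles are small (264,207), middle (247,245) and large (164,262). The side view shows the middle sole at (342,302) and the knob at (293,168). I'll measure the sole and knob next.

```bash
cat > h.py <<'E'
import numpy as np,cv2
class Cam:
    def __init__(s,f):
        s.K=np.array(f["intrinsics"]);s.R=cv2.Rodrigues(np.array(f["rvec"]))[0];s.t=np.ravel(f["tvec"]);s.img=f["img"];s.c=-s.R.T@s.t
    def ray(s,uv):
        uv=np.atleast_2d(uv).astype(float);d=np.c_[uv,np.ones(len(uv))]@np.linalg.inv(s.K).T@s.R
        return d/np.linalg.norm(d,axis=1)[:,None]
    def plane(s,uv,z):
        d=s.ray(uv);return s.c+d*((z-s.c[2])/d[:,2])[:,None]
    def proj(s,P):
        p=np.atleast_2d(P)@s.R.T+s.t;p=p@s.K.T;return p[:,:2]/p[:,2:]
def load(n): return Cam(dict(np.load(n+".npz")))
def tri(c1,u1,c2,u2):
    d1=c1.ray(u1)[0];d2=c2.ray(u2)[0];A=np.c_[d1,-d2];s=np.linalg.lstsq(A,c2.c-c1.c,rcond=None)[0]
    p,q=c1.c+s[0]*d1,c2.c+s[1]*d2;return (p+q)/2,np.linalg.norm(p-q)
E
python3 - <<'E'
from h import *
S,D=load("scene"),load("side")
# sole: cork mask around it (low saturation vs table red)
for c,n,(x0,y0,x1,y1) in((S,"scene",(200,190,330,320)),(D,"side",(250,230,430,340))):
    im=c.img[y0:y1,x0:x1];cv2.imwrite(f"pics/c_{n}.png",cv2.resize(im,None,fx=3.3,fy=3.3,interpolation=cv2.INTER_CUBIC))
a=cv2.resize(S.img[170:260,340:440],(600,540),interpolation=cv2.INTER_CUBIC)
cv2.imwrite("pics/press_s.png",a)
a1=cv2.imread("pics/c_scene.png");a2=cv2.imread("pics/c_side.png")
# combine: scene soles+press in one picture
b=cv2.resize(D.img[150:250,250:330],(432,540),interpolation=cv2.INTER_CUBIC)
cv2.imwrite("pics/m1.png",np.hstack([cv2.resize(a,(425,383)),cv2.resize(b,(306,383))]))
cv2.imwrite("pics/m2.png",np.hstack([cv2.resize(a1,(360,360)),cv2.resize(a2,(430,263+0))[:360] if 0 else cv2.copyMakeBorder(cv2.resize(a2,(430,263)),0,97,0,0,cv2.BORDER_CONSTANT)]))
for uv in((247,245),(240,245),(255,247),(247,225),(247,265),(264,207),(164,262)):
    print(uv,S.img[uv[1],uv[0]],cv2.cvtColor(S.img[uv[1]:uv[1]+1,uv[0]:uv[0]+1],cv2.COLOR_BGR2HSV)[0,0])
print(S.plane((247,245),.02),S.plane((381,186),.23),D.plane((342,302),.02),tri(S,(381,188),D,(293,165)))
E
```

```text
(247, 245) [125 181 232] [ 16 118 232]
(240, 245) [119 172 227] [ 15 121 227]
(255, 247) [103 152 205] [ 14 127 205]
(247, 225) [ 88 142 223] [ 12 154 223]
(247, 265) [ 80 130 207] [ 12 156 207]
(264, 207) [107 157 209] [ 15 124 209]
(164, 262) [120 175 228] [ 15 121 228]
[[ 0.43169511 -0.26558841  0.02      ]] [[0.57709897 0.12998885 0.23      ]] [[ 0.41569512 -0.273628    0.02      ]] (array([0.57934935, 0.12892786, 0.22320547]), np.float64(0.0008979313752832104))
```

View pics/m1.png

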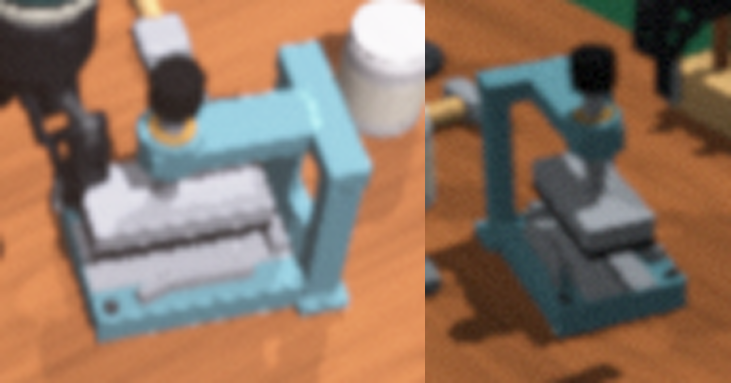

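View pics/m2.png

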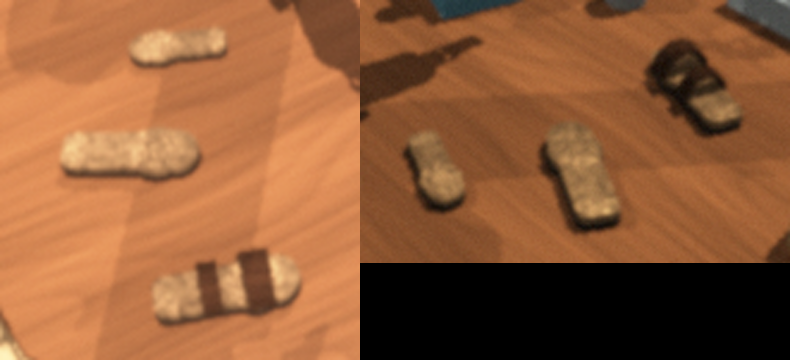

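The middle sole's toe points right in the scene view, towards the press: heel end about (222,246), toe about (272,245). The knob top centre is about (382,187) in scene and (294,164) in side.

```bash
python3 - <<'E'
from h import *
np.set_printoptions(precision=4,suppress=True)
S,D=load("scene"),load("side")
k,e=tri(S,(381.9,187),D,(293.9,163.6));print("knob",k,e)
A=D.plane((284.8,237),0)[0];B=D.plane((318,228.4),0)[0];C=D.plane((264.4,214),0)[0]
Bs=S.plane((363,249),0)[0];Cs=S.plane((421,242),0)[0]
print("A,B,C",A,B,C,"Bs,Cs",Bs,Cs,"yaws",np.degrees(np.arctan2(*(C-A)[1::-1])),np.degrees(np.arctan2(*(Cs-Bs)[1::-1])),np.linalg.norm(A-B))
# sole
for c,n,box,seed in((S,"scene",(200,225,300,268),(247,245)),(D,"side",(320,272,370,335),(342,302))):
    x0,y0,x1,y1=box;hsv=cv2.cvtColor(c.img,cv2.COLOR_BGR2HSV);lab=cv2.cvtColor(c.img,cv2.COLOR_BGR2LAB).astype(int)
    sub=lab[y0:y1,x0:x1,1].astype(np.uint8);th,m=cv2.threshold(cv2.GaussianBlur(sub,(3,3),0),0,255,cv2.THRESH_BINARY_INV+cv2.THRESH_OTSU)
    n_,L,st,ce=cv2.connectedComponentsWithStats(m);i=L[seed[1]-y0,seed[0]-x0];m=(L==i).astype(np.uint8)
    cn=max(cv2.findContours(m,0,cv2.CHAIN_APPROX_NONE)[0],key=cv2.contourArea)[:,0]+[x0,y0]
    for z in (0.01,0.02):
        P=c.plane(cn,z)[:,:2].astype(np.float32);(cx,cy),(w,h),a=cv2.minAreaRect(P);bx=cv2.boxPoints(((cx,cy),(w,h),a))
        print(n,st[i],z,"ctr",cx,cy,"size",w,h,"ang",a, "yaw",a if w>h else a+90)
E
```

```text
knob [0.582  0.1292 0.2283] 0.0037850655928946355
A,B,C [0.5081 0.0899 0.    ] [0.6236 0.0573 0.    ] [0.5427 0.2498 0.    ] Bs,Cs [0.6166 0.0566 0.    ] [0.6863 0.2343 0.    ] yaws 77.79217841195651 68.59080962024117 0.12003074168952055
scene [ 22  11  51  20 822] 0.01 ctr 0.4259451627731323 -0.2652885615825653 size 0.1640748232603073 0.07282983511686325 ang 60.50767517089844 yaw 60.50767517089844
scene [ 22  11  51  20 822] 0.02 ctr 0.4326880872249603 -0.26665252447128296 size 0.16281528770923615 0.07227077335119247 ang 60.50774002075195 yaw 60.50774002075195
side [   5    9   34   47 1079] 0.01 ctr 0.41829901933670044 -0.26355716586112976 size 0.18192553520202637 0.0759952962398529 ang 57.15962219238281 yaw 57.15962219238281
side [   5    9   34   47 1079] 0.02 ctr 0.4103113114833832 -0.27151572704315186 size 0.17987734079360962 0.07513970881700516 ang 57.15964126586914 yaw 57.15964126586914
```

Emit:
{"op": "send_rows", "data": {"steps": [{"xyz":[0.3,-0.1,-0.3],"turn":[0,0,0],"grip":85},{"xyz":[0.5,-0.19,-0.5],"turn":[0,0,0],"grip":85},{"xyz":[0.7,-0.19,-0.5],"turn":[0,0,0],"grip":85},{"xyz":[0.8,-0.19,-0.5],"turn":[0,0,0],"grip":85},{"xyz":[0.8,-0.19,-0.5],"turn":[0,0,0],"grip":85},{"xyz":[0.8,-0.19,-0.5],"turn":[0,0,0],"grip":85},{"xyz":[0.8,-0.19,-0.5],"turn":[0,0,0],"grip":85},{"xyz":[0.8,-0.19,-0.5],"turn":[0,0,0],"grip":85}], "grip_force": 60}}

```text
t: 0.77
ee_pos: [0.5808, 0.0789, 0.2993]
ee_rot: [[0.001, 1.0, -0.002], [1.0, -0.001, -0.0], [-0.0, -0.002, -1.0]]
contact_force: [0.6, 0.5, -0.5]
opening: 0.0849
gripper_force: 0.0
```

```bash
cat >> h.py <<'E'
class Wrist(Cam):
    def __init__(s,f,st):
        s.K=np.array(f["intrinsics"]);H=np.array(f["hand_eye"]);E=np.eye(4);E[:3,:3]=st["ee_rot"];E[:3,3]=st["ee_pos"];T=E@H
        s.img=f["img"];s.c=T[:3,3];s.R=T[:3,:3].T
    def ray(s,uv):
        uv=np.atleast_2d(uv).astype(float);d=(uv-s.K[:2,2])/[s.K[0,0],s.K[1,1]];r=np.linalg.norm(d,axis=1)[:,None]
        return np.c_[d*np.sinc(r/np.pi),np.cos(r)]@s.R
    def proj(s,P):
        p=(np.atleast_2d(P)-s.c)@s.R.T;r=np.linalg.norm(p[:,:2],axis=1);th=np.arctan2(r,p[:,2])
        return s.K[:2,2]+p[:,:2]/r[:,None]*th[:,None]*[s.K[0,0],s.K[1,1]]
def wrist(name):
    from bench import manip
    st=manip.get_state();f=manip.grab_frame("wrist");cv2.imwrite(f"pics/{name}.png",f["img"]);np.savez(f"{name}.npz",ee_rot=st["ee_rot"],ee_pos=st["ee_pos"],**f)
    return Wrist(f,st)
def loadw(name): d=dict(np.load(name+".npz"));return Wrist(d,d)
E
python3 -c "
from h import *
w=wrist('w1');print(w.c,w.R[2],w.K)
from bench import manip
print(manip.get_state()['ee_pos'],manip.get_state()['qpos'])
for n in ('scene','side'):
    f=manip.grab_frame(n);np.savez(n+'1.npz',**f)
"
```

```text
[0.58180938 0.14737707 0.42302934] [-0.00157655 -0.27241899 -0.96217743] [[309.70691629   0.         321.7679668 ]
 [  0.         309.70691629 198.80679997]
 [  0.           0.           1.        ]]
[0.58084238 0.07893953 0.29943377] [ 1.75021431e-02  2.99946415e-01  1.47352391e+00 -3.98255389e-04
  1.36972397e+00  1.86998470e-02]
```

View pics/w1.png

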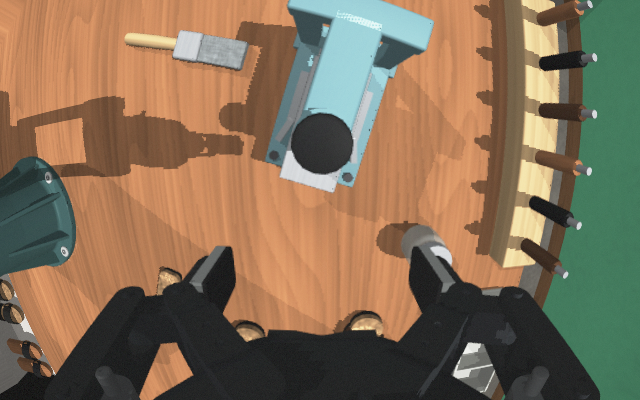

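The wrist view shows the knob top at (322,143) and the bed's front corners near (251,157) and (351,187). The overhead arm runs back to (370,15).

```bash
python3 - <<'E'
from h import *
np.set_printoptions(precision=4,suppress=True)
w=loadw("w1");S,D=load("scene"),load("side")
m=(w.img.max(2)<60).astype(np.uint8);n,L,st,ce=cv2.connectedComponentsWithStats(m);i=L[143,322];print(st[i],ce[i])
cn=max(cv2.findContours((L==i).astype(np.uint8),0,cv2.CHAIN_APPROX_NONE)[0],key=cv2.contourArea)[:,0]
for z in(.22,.226,.232):
    P=w.plane(cn,z)[:,:2].astype(np.float32);print(z,cv2.fitEllipse(P))
k=cv2.fitEllipse(cn)[0]
print(tri(w,k,S,(381.9,187)),tri(w,k,D,(293.9,163.6)))
F=w.plane([(251,157),(351,187)],.03);print(F,np.linalg.norm(F[0]-F[1]))
# overhead arm edges top z=.175 : blue mask lines
hsv=cv2.cvtColor(w.img,cv2.COLOR_BGR2HSV);b=cv2.inRange(hsv,(80,60,120),(105,255,255))
E=[];
for v in range(40,105,8):
    r=np.where(b[v,295:395])[0]+295;runs=np.split(r,np.where(np.diff(r)>3)[0]+1);print(v,[(q[0],q[-1]) for q in runs if len(q)>5])
E
```

```text
[ 291  113   62   61 2617] [319.5361 143.3726]
0.22 ((0.5806097984313965, 0.12753929197788239), (0.037558604031801224, 0.039738308638334274), 22.980928421020508)
0.226 ((0.5806452035903931, 0.12812554836273193), (0.03644866868853569, 0.03856394812464714), 22.980972290039062)
0.232 ((0.5806806683540344, 0.12871180474758148), (0.035338714718818665, 0.03738958016037941), 22.98092269897461)
(array([0.5813, 0.1294, 0.2304]), np.float64(0.0017255082232604103)) (array([0.5814, 0.1279, 0.2274]), np.float64(0.001944454265533024))
[[0.4892 0.0926 0.03  ]
 [0.6194 0.0521 0.03  ]] 0.13640560437375163
40 [(np.int64(325), np.int64(380))]
48 [(np.int64(299), np.int64(308)), (np.int64(322), np.int64(377))]
56 [(np.int64(296), np.int64(313)), (np.int64(320), np.int64(375))]
64 [(np.int64(295), np.int64(311)), (np.int64(317), np.int64(373))]
72 [(np.int64(315), np.int64(393))]
80 [(np.int64(312), np.int64(366)), (np.int64(371), np.int64(385))]
88 [(np.int64(310), np.int64(364)), (np.int64(368), np.int64(383))]
96 [(np.int64(307), np.int64(362)), (np.int64(373), np.int64(380))]
104 [(np.int64(305), np.int64(359)), (np.int64(370), np.int64(378))]
```

```bash
python3 - <<'E'
from h import *
np.set_printoptions(precision=4,suppress=True)
w=loadw("w1")
hsv=cv2.cvtColor(w.img,cv2.COLOR_BGR2HSV);b=cv2.inRange(hsv,(80,60,120),(105,255,255))
l=w.plane([(325,40),(322,48),(320,56),(317,64),(312,80),(310,88),(307,96),(305,104)],.175)
r=w.plane([(380.5,40),(377.5,48),(375.5,56),(373.5,64),(366.5,80),(364.5,88),(362.5,96),(359.5,104)],.175)
for e in(l,r):
    p=np.polyfit(e[:,1],e[:,0],1);print("yaw",90-np.degrees(np.arctan(p[0])),"x at y=.128",np.polyval(p,.128))
h=cv2.resize(w.img[90:200,240:380],(764,600),interpolation=cv2.INTER_CUBIC);cv2.imwrite("pics/w1c.png",h)
E
```

```text
yaw 73.15640453318231 x at y=.128 0.5599434602279565
yaw 72.35020974283916 x at y=.128 0.6026671037442226
```

Emit:
{"op": "send_rows", "data": {"steps": [{"xyz":[0.2,0,0],"turn":[0,0,0],"grip":85},{"xyz":[0.4,0,0],"turn":[0,0,0],"grip":85},{"xyz":[0.5,0,0.1],"turn":[0,0,0],"grip":85},{"xyz":[0.5,0,0.35],"turn":[0,0,0],"grip":85},{"xyz":[0.5,0,0.65],"turn":[0,0,0],"grip":85},{"xyz":[0.5,0,0.8],"turn":[0,0,0],"grip":85},{"xyz":[0.5,0,0.84],"turn":[0,0,0],"grip":85},{"xyz":[0.5,0,0.84],"turn":[0,0,0],"grip":85}]}}

```text
t: 1.58
ee_pos: [0.5798, 0.1295, 0.2143]
ee_rot: [[0.0, 1.0, -0.004], [1.0, -0.0, -0.001], [-0.001, -0.004, -1.0]]
contact_force: [-0.5, -0.0, -0.4]
opening: 0.0851
gripper_force: 0.0
```

Emit:
{"op": "send_rows", "data": {"steps": [{"xyz":[0,0,0],"turn":[0,0,0],"grip":60},{"xyz":[0,0,0],"turn":[0,0,0],"grip":45},{"xyz":[0,0,0],"turn":[0,0,0],"grip":30},{"xyz":[0,0,0],"turn":[0,0,0],"grip":30},{"xyz":[0,0,0],"turn":[0,0,0],"grip":30},{"xyz":[0,0,0],"turn":[0,0,0],"grip":30},{"xyz":[0,0,0],"turn":[0,0,0],"grip":30},{"xyz":[0,0,0],"turn":[0,0,0],"grip":30}], "grip_force": 80}}

```text
t: 2.25
ee_pos: [0.5807, 0.13, 0.2166]
ee_rot: [[0.0, 1.0, -0.0], [1.0, -0.0, 0.0], [0.0, -0.0, -1.0]]
contact_force: [-4.2, -0.6, 3.3]
opening: 0.0386
gripper_force: 79.9
```

Emit:
{"op": "send_rows", "data": {"steps": [{"xyz":[0,0,-0.03],"turn":[0,0,0],"grip":30},{"xyz":[0,0,-0.07],"turn":[0,0,0],"grip":30},{"xyz":[0,0,-0.11],"turn":[0,0,0],"grip":30},{"xyz":[0,0,-0.15],"turn":[0,0,0],"grip":30},{"xyz":[0,0,-0.19],"turn":[0,0,0],"grip":30},{"xyz":[0,0,-0.23],"turn":[0,0,0],"grip":30},{"xyz":[0,0,-0.26],"turn":[0,0,0],"grip":30},{"xyz":[0,0,-0.28],"turn":[0,0,0],"grip":30}]}}

```text
t: 2.92
ee_pos: [0.5807, 0.13, 0.2446]
ee_rot: [[-0.0, 1.0, -0.001], [1.0, 0.0, -0.0], [-0.0, -0.001, -1.0]]
contact_force: [2.3, 0.5, -14.5]
opening: 0.0379
gripper_force: 81.9
```

Emit:
{"op": "send_rows", "data": {"steps": [{"xyz":[0,0,-0.01],"turn":[0,0,0],"grip":30},{"xyz":[0,0,-0.02],"turn":[0,0,0],"grip":30},{"xyz":[0,0,-0.03],"turn":[0,0,0],"grip":30},{"xyz":[0,0,-0.04],"turn":[0,0,0],"grip":30},{"xyz":[0,0,-0.05],"turn":[0,0,0],"grip":30},{"xyz":[0,0,-0.06],"turn":[0,0,0],"grip":30},{"xyz":[0,0,-0.07],"turn":[0,0,0],"grip":30},{"xyz":[0,0,-0.07],"turn":[0,0,0],"grip":30}]}}

```text
t: 3.58
ee_pos: [0.5806, 0.13, 0.2492]
ee_rot: [[0.0, 1.0, -0.002], [1.0, -0.0, -0.0], [-0.0, -0.002, -1.0]]
contact_force: [3.9, 2.1, -27.5]
opening: 0.038
gripper_force: 84.6
```

Emit:
{"op": "send_rows", "data": {"steps": [{"xyz":[0,0,-0.01],"turn":[0,0,0],"grip":30},{"xyz":[0,0,-0.015],"turn":[0,0,0],"grip":30},{"xyz":[0,0,-0.02],"turn":[0,0,0],"grip":30},{"xyz":[0,0,-0.025],"turn":[0,0,0],"grip":30},{"xyz":[0,0,-0.03],"turn":[0,0,0],"grip":30},{"xyz":[0,0,-0.035],"turn":[0,0,0],"grip":30},{"xyz":[0,0,-0.04],"turn":[0,0,0],"grip":30},{"xyz":[0,0,-0.04],"turn":[0,0,0],"grip":30}]}}

```text
t: 4.25
ee_pos: [0.5806, 0.13, 0.2494]
ee_rot: [[0.0, 1.0, -0.004], [1.0, -0.0, -0.0], [-0.0, -0.004, -1.0]]
contact_force: [12.7, 2.1, -51.1]
opening: 0.0381
gripper_force: 86.6
```

Emit:
{"op": "send_rows", "data": {"steps": [{"xyz":[0,0,0.03],"turn":[0,0,0],"grip":30},{"xyz":[0,0,0.045],"turn":[0,0,0],"grip":30},{"xyz":[0,0,0.045],"turn":[0,0,0],"grip":30},{"xyz":[0,0,0.045],"turn":[0,0,0],"grip":60},{"xyz":[0,0,0.045],"turn":[0,0,0],"grip":85},{"xyz":[0,0,0.045],"turn":[0,0,0],"grip":85},{"xyz":[0,0,0.045],"turn":[0,0,0],"grip":85},{"xyz":[0,0,0.045],"turn":[0,0,0],"grip":85}]}}

```text
t: 4.92
ee_pos: [0.5819, 0.1301, 0.2528]
ee_rot: [[-0.0, 1.0, 0.003], [1.0, 0.0, 0.0], [0.0, 0.003, -1.0]]
contact_force: [-0.6, 0.1, 0.2]
opening: 0.085
gripper_force: 0.0
```

Emit:
{"op": "send_rows", "data": {"steps": [{"xyz":[0,0,-0.1],"turn":[0,0,0],"grip":85},{"xyz":[0,0,-0.4],"turn":[0,0,0],"grip":85},{"xyz":[-0.2,0,-0.7],"turn":[0,0,0],"grip":85},{"xyz":[-0.5,0,-0.8],"turn":[0,0,0],"grip":85},{"xyz":[-0.8,-0.3,-0.8],"turn":[0,0,0],"grip":85},{"xyz":[-1,-0.5,-0.8],"turn":[0,0,0],"grip":85},{"xyz":[-1,-0.7,-0.8],"turn":[0,0,0],"grip":85},{"xyz":[-1,-0.7,-0.8],"turn":[0,0,0],"grip":85}]}}

```text
t: 5.58
ee_pos: [0.5075, 0.0291, 0.332]
ee_rot: [[0.002, 1.0, -0.002], [1.0, -0.002, -0.0], [-0.0, -0.002, -1.0]]
contact_force: [-1.8, 0.0, -0.6]
opening: 0.0855
gripper_force: 0.0
```

```bash
python3 - <<'E'
from h import *
np.set_printoptions(precision=4,suppress=True)
w=wrist("w2")
from bench import manip
s=manip.get_state();print(s['ee_pos'],s['t'],s['qpos'])
print(w.proj([[.581,.128,.262],[.581,.128,.242]]))
E
```

```text
[0.5095 0.0295 0.3321] 5.6333 [-0.0776  0.1595  1.5814  0.0001  1.3999 -0.0763]
[[435.0047  70.6454]
 [425.2158  74.0149]]
```

View pics/w2.png

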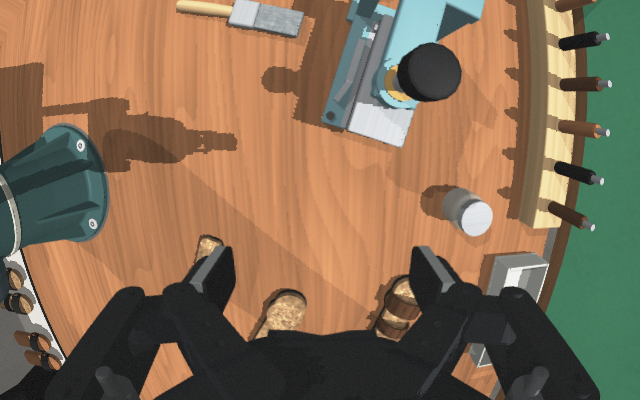

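The knob now stands high at (430,71), so the pad is raised. The middle sole shows at (285,315), partly hidden by the gripper. I'll move over it.

Emit:
{"op": "send_rows", "data": {"steps": [{"xyz":[-0.2,-0.1,0],"turn":[0,0,0],"grip":85},{"xyz":[-0.5,-0.2,0],"turn":[0,0,0],"grip":85},{"xyz":[-0.8,-0.3,0],"turn":[0,0,0],"grip":85},{"xyz":[-1,-0.4,0],"turn":[0,0,0.05],"grip":85},{"xyz":[-1,-0.4,0],"turn":[0,0,0.1],"grip":85},{"xyz":[-1,-0.4,0],"turn":[0,0,0.17],"grip":85},{"xyz":[-1,-0.4,0],"turn":[0,0,0.24],"grip":85},{"xyz":[-1,-0.4,0],"turn":[0,0,0.31],"grip":85}]}}

```text
t: 6.3
ee_pos: [0.4722, -0.0701, 0.3317]
ee_rot: [[0.473, 0.881, 0.002], [0.881, -0.473, -0.0], [0.001, 0.002, -1.0]]
contact_force: [0.2, -0.1, 0.7]
opening: 0.0848
gripper_force: 0.0
```

Emit:
{"op": "send_rows", "data": {"steps": [{"xyz":[-0.3,-0.1,0],"turn":[0,0,0],"grip":85},{"xyz":[-0.6,-0.1,0],"turn":[0,0,0],"grip":85},{"xyz":[-0.9,-0.1,0],"turn":[0,0,0],"grip":85},{"xyz":[-1,-0.1,0],"turn":[0,0,0],"grip":85},{"xyz":[-1,-0.1,0],"turn":[0,0,0],"grip":85},{"xyz":[-1,-0.1,0],"turn":[0,0,0],"grip":85},{"xyz":[-1,-0.1,0],"turn":[0,0,0],"grip":85},{"xyz":[-1,-0.1,0],"turn":[0,0,0],"grip":85}]}}

```text
t: 6.97
ee_pos: [0.4161, -0.1529, 0.3309]
ee_rot: [[0.467, 0.884, 0.0], [0.884, -0.467, 0.0], [0.0, 0.0, -1.0]]
contact_force: [-0.0, -0.1, -0.7]
opening: 0.085
gripper_force: 0.0
```

```bash
python3 - <<'E'
from h import *
np.set_printoptions(precision=4,suppress=True)
w=wrist("w3")
from bench import manip
s=manip.get_state();print(s['ee_pos'],s['ee_rot'],s['t'],s['qpos'])
E
```

```text
[ 0.416  -0.1529  0.3308] [[ 0.4667  0.8844  0.0002]
 [ 0.8844 -0.4667  0.0003]
 [ 0.0004  0.     -1.    ]] 7.0167 [-0.5086  0.0544  1.7066  0.0004  1.3806 -0.0231]
```

View pics/w3.png

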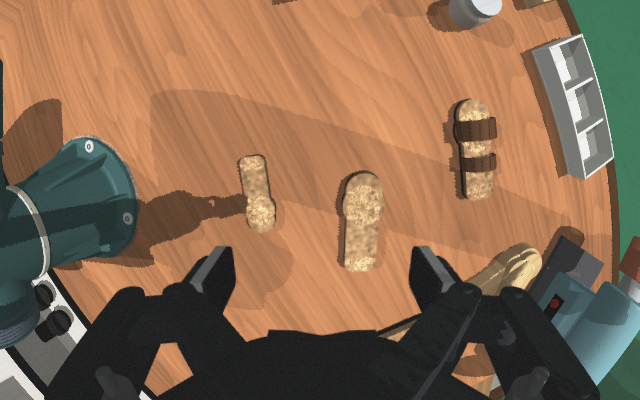

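The middle sole is fully visible: toe at about (362,172), heel at about (357,270). The sandal is at (475,150), well off to the right.

```bash
cat >> h.py <<'E'
def cork(c,box,seed,z=.02):
    x0,y0,x1,y1=box;a=cv2.cvtColor(c.img,cv2.COLOR_BGR2LAB)[y0:y1,x0:x1,1];_,m=cv2.threshold(cv2.GaussianBlur(a,(5,5),0),0,255,cv2.THRESH_BINARY_INV+cv2.THRESH_OTSU)
    m&=(c.img[y0:y1,x0:x1].max(2)>70).astype(np.uint8)*255
    m=cv2.morphologyEx(cv2.morphologyEx(m,cv2.MORPH_OPEN,np.ones((3,3))),cv2.MORPH_CLOSE,np.ones((5,5)))
    _,L,st,_=cv2.connectedComponentsWithStats(m);m=(L==L[seed[1]-y0,seed[0]-x0]).astype(np.uint8)
    return max(cv2.findContours(m,0,cv2.CHAIN_APPROX_NONE)[0],key=cv2.contourArea)[:,0]+[x0,y0]
def sides(P,yaw0):
    # axis of the sole from its parallel heel sides; returns centre, yaw, extents
    yaw=np.radians(yaw0)
    for _ in range(5):
        u=np.array([np.cos(yaw),np.sin(yaw)]);n=np.array([-u[1],u[0]]);s=P@u;q=P@n;mid=(s.min()+s.max())/2
        k=(s-mid>-.062)&(s-mid<0);qm=(q[k].min()+q[k].max())/2
        A=k&(q>qm);B=k&(q<qm);pa=np.polyfit(s[A]-mid,q[A],1);pb=np.polyfit(s[B]-mid,q[B],1)
        yaw+=np.arctan((pa[0]+pb[0])/2)
    return u*mid+n*(pa[1]+pb[1])/2,np.degrees(yaw),s.max()-s.min(),pa[1]-pb[1],q.max()-q.min()
E
python3 - <<'E'
from h import *
np.set_printoptions(precision=4,suppress=True)
w=loadw("w3");S,D=load("scene1"),load("side1")
c=cork(w,(320,150,410,290),(358,220));print(c.min(0),c.max(0))
for z in(0,.01,.02):print(z,sides(w.plane(c,z)[:,:2],62),cv2.minAreaRect(w.plane(c,z)[:,:2].astype(np.float32)))
ctr=lambda c:np.array(cv2.minAreaRect(c.astype(np.float32))[0])
cs=cork(S,(205,225,295,268),(247,245));cd=cork(D,(320,268,375,335),(342,302))
def cen(c): m=cv2.moments(c.reshape(-1,1,2).astype(np.int32));return m['m10']/m['m00'],m['m01']/m['m00']
print(tri(w,cen(c),S,cen(cs)),tri(w,cen(c),D,cen(cd)),tri(S,cen(cs),D,cen(cd)))
v=w.img.copy();cv2.drawContours(v,[c.reshape(-1,1,2)],-1,(0,255,0),1);cv2.imwrite("pics/w3c.png",cv2.resize(v[150:290,310:410],(428,600),interpolation=cv2.INTER_NEAREST))
E
```

```text
[336 170] [384 271]
0 (array([ 0.4225, -0.2689]), np.float64(60.30899955090801), np.float64(0.17073088686314303), np.float64(0.05985115450082745), np.float64(0.07541918588819047)) ((0.4232189655303955, -0.26977014541625977), (0.17085228860378265, 0.07494091987609863), 62.91664123535156)
0.01 (array([ 0.4231, -0.2651]), np.float64(60.27503291964682), np.float64(0.16698274859873824), np.float64(0.05853847709289367), np.float64(0.07376557169634451)) ((0.4237852692604065, -0.2658720016479492), (0.16709469258785248, 0.07329265773296356), 62.91694259643555)
0.02 (array([ 0.4237, -0.2612]), np.float64(60.27157477070071), np.float64(0.1632283057537573), np.float64(0.05722443696574303), np.float64(0.07210723435394734)) ((0.4243515431880951, -0.2619737982749939), (0.1633371263742447, 0.07164444029331207), 62.91725158691406)
(array([ 0.4243, -0.2627,  0.005 ]), np.float64(0.0019340126152582163)) (array([ 0.427 , -0.262 ,  0.0088]), np.float64(0.00473128360212029)) (array([ 0.4276, -0.2644,  0.0108]), np.float64(0.0004237195751735823))
```

View pics/w3c.png

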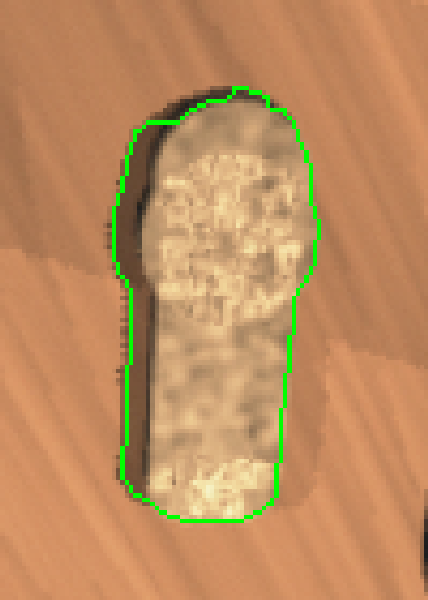

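The green contour includes the dark side wall and shadow on the left, so I'll gate on brightness and redo the fit.

```bash
sed -i 's/def cork(c,box,seed,z=.02)/def cork(c,box,seed,vmin=70)/; s/max(2)>70)/max(2)>vmin)/' h.py
python3 - <<'E'
from h import *
np.set_printoptions(precision=4,suppress=True)
w=loadw("w3");S,D=load("scene1"),load("side1")
print(w.img[220,330:385].tolist()[::3])
V=[]
for vm in(110,130,145):
    c=cork(w,(320,150,410,290),(358,220),vm);print(vm,sides(w.plane(c,.02)[:,:2],62),cv2.minAreaRect(w.plane(c,.02)[:,:2].astype(np.float32)))
    v=w.img.copy();cv2.drawContours(v,[c.reshape(-1,1,2)],-1,(0,255,0),1);V.append(cv2.resize(v[160:280,325:395],(257,440),interpolation=cv2.INTER_NEAREST))
cv2.imwrite("pics/w3d.png",np.hstack(V))
E
```

```text
[[94, 137, 202], [94, 136, 200], [96, 142, 205], [79, 115, 164], [60, 86, 122], [49, 63, 83], [108, 147, 184], [113, 157, 196], [120, 165, 206], [124, 170, 214], [109, 147, 186], [153, 211, 241], [127, 172, 215], [146, 202, 236], [156, 216, 243], [136, 184, 226], [98, 135, 178], [86, 127, 183], [94, 135, 195]]
110 (array([ 0.4226, -0.263 ]), np.float64(60.30845301558219), np.float64(0.15895618576674947), np.float64(0.05706451812553448), np.float64(0.06482324633622133)) ((0.42422017455101013, -0.263923317193985), (0.15953949093818665, 0.06327784061431885), 56.874725341796875)
130 (array([ 0.4265, -0.2653]), np.float64(60.894109447502025), np.float64(0.15866574186161014), np.float64(0.04800250494299568), np.float64(0.06159216634454551)) ((0.42811015248298645, -0.2663845121860504), (0.1589985489845276, 0.061336249113082886), 63.28910827636719)
145 (array([ 0.4262, -0.2659]), np.float64(60.96812031323818), np.float64(0.15736568797266784), np.float64(0.047977990916051094), np.float64(0.06158582946594371)) ((0.42778828740119934, -0.2670027017593384), (0.1576007455587387, 0.061337344348430634), 63.272552490234375)
```

View pics/w3d.png

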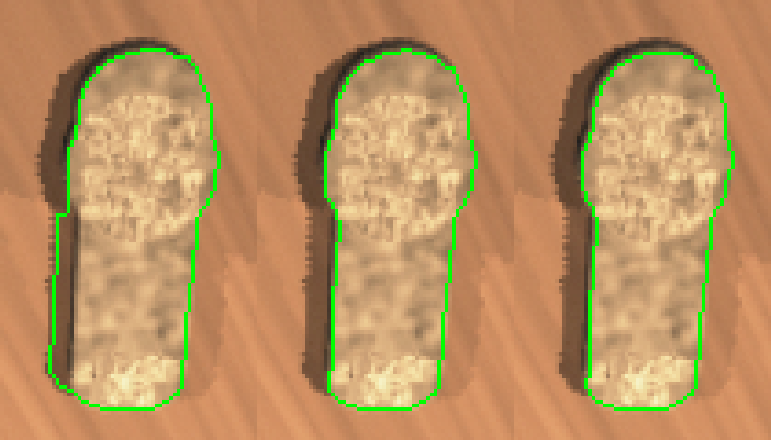

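The gated contour (middle panel) fits the cork top well, giving length 159, heel 48 and forefoot 62 mm. The sole centre is (0.4265, -0.265), yaw about 61°. I'll tilt the tool 50° and approach.

Emit:
{"op": "send_rows", "data": {"steps": [{"xyz":[-0.1,0.05,0.0],"turn":[0,0.07,0],"grip":85},{"xyz":[-0.3,0.1,0.1],"turn":[0,0.14,0],"grip":85},{"xyz":[-0.5,0.2,0.2],"turn":[0,0.21,0],"grip":85},{"xyz":[-0.7,0.3,0.3],"turn":[0,0.28,0],"grip":85},{"xyz":[-0.9,0.4,0.4],"turn":[0,0.35,0],"grip":85},{"xyz":[-1,0.5,0.5],"turn":[0,0.42,0],"grip":85},{"xyz":[-1,0.6,0.6],"turn":[0,0.49,0],"grip":85},{"xyz":[-1,0.6,0.7],"turn":[0,0.556,0],"grip":85}]}}

```text
t: 7.68
ee_pos: [0.4231, -0.2729, 0.2603]
ee_rot: [[0.298, 0.883, 0.363], [0.566, -0.47, 0.678], [0.769, 0.003, -0.64]]
contact_force: [0.4, -0.1, -0.2]
opening: 0.0851
gripper_force: 0.0
```

```bash
cat >> h.py <<'E'
def goto(target,yaw,tilt,st=None):
    """tool-axis shift (/100mm) and turn (/90deg) from the measured pose to target; tool x leans along yaw, fingers tilted forward by tilt"""
    from bench import manip
    from scipy.spatial.transform import Rotation as Ro
    st=st or manip.get_state();R=np.array(st["ee_rot"]);y,a=np.radians([yaw,tilt])
    u=np.array([np.cos(y),np.sin(y),0]);z=np.array([0,0,1.]);Z=np.sin(a)*u-np.cos(a)*z;X=np.cos(a)*u+np.sin(a)*z
    T=np.c_[X,np.cross(Z,X),Z];print("t",round(st["t"],2),"pos",np.round(st["ee_pos"],4),"q",np.round(st["qpos"],2))
    print("xyz",np.round(R.T@(np.array(target)-st["ee_pos"])/.1,3),"turn",np.round(Ro.from_matrix(R.T@T).as_rotvec()/(np.pi/2),3))
E
python3 -c "
from h import *
goto((.3952,-.3222,.12),61,50);goto((.3952,-.3222,.023),61,50)"
```

```text
t 7.68 pos [ 0.4231 -0.2729  0.2603] q [-1.17  0.47  1.65  0.65  1.64 -0.85]
xyz [-1.441 -0.02   0.462] turn [-0.007 -0.003  0.009]
t 7.68 pos [ 0.4231 -0.2729  0.2603] q [-1.17  0.47  1.65  0.65  1.64 -0.85]
xyz [-2.187 -0.023  1.083] turn [-0.007 -0.003  0.009]
```

Emit:
{"op": "send_rows", "data": {"steps": [{"xyz":[-0.2,0,0.06],"turn":[0,0,0],"grip":85},{"xyz":[-0.4,0,0.13],"turn":[0,0,0],"grip":85},{"xyz":[-0.6,-0.01,0.2],"turn":[0,0,0],"grip":85},{"xyz":[-0.8,-0.01,0.26],"turn":[-0.007,-0.003,0.009],"grip":85},{"xyz":[-1,-0.015,0.32],"turn":[-0.007,-0.003,0.009],"grip":85},{"xyz":[-1,-0.015,0.32],"turn":[-0.007,-0.003,0.009],"grip":85},{"xyz":[-1,-0.015,0.32],"turn":[-0.007,-0.003,0.009],"grip":85},{"xyz":[-1,-0.015,0.32],"turn":[-0.007,-0.003,0.009],"grip":85}]}}

```text
t: 8.35
ee_pos: [0.4023, -0.3042, 0.1643]
ee_rot: [[0.314, 0.876, 0.367], [0.564, -0.483, 0.67], [0.764, -0.004, -0.646]]
contact_force: [-0.0, -0.3, 1.1]
opening: 0.0852
gripper_force: 0.0
```

```bash
python3 -c "
from h import *
goto((.3952,-.3222,.08),61,50);goto((.3952,-.3222,.023),61,50)
from bench import manip
f=manip.grab_frame('side');np.savez('side2.npz',**f)"
```

```text
t 8.35 pos [ 0.4023 -0.3042  0.1643] q [-1.22  0.62  1.68  0.61  1.52 -0.97]
xyz [-0.768  0.027  0.397] turn [-0.003  0.002 -0.001]
t 8.35 pos [ 0.4023 -0.3042  0.1643] q [-1.22  0.62  1.68  0.61  1.52 -0.97]
xyz [-1.204  0.029  0.765] turn [-0.003  0.002 -0.001]
```

Emit:
{"op": "send_rows", "data": {"steps": [{"xyz":[-0.2,0.03,0.1],"turn":[0,0,0],"grip":85},{"xyz":[-0.4,0.03,0.2],"turn":[0,0,0],"grip":85},{"xyz":[-0.6,0.03,0.3],"turn":[0,0,0],"grip":85},{"xyz":[-0.77,0.03,0.4],"turn":[0,0,0],"grip":85},{"xyz":[-0.85,0.03,0.47],"turn":[0,0,0],"grip":85},{"xyz":[-0.95,0.03,0.55],"turn":[0,0,0],"grip":85},{"xyz":[-1,0.03,0.6],"turn":[0,0,0],"grip":85},{"xyz":[-1,0.03,0.6],"turn":[0,0,0],"grip":85}]}}

```text
t: 9.07
ee_pos: [0.3949, -0.3215, 0.048]
ee_rot: [[0.315, 0.876, 0.366], [0.563, -0.483, 0.67], [0.764, -0.005, -0.645]]
contact_force: [-0.0, -0.2, 0.2]
opening: 0.0851
gripper_force: 0.0
```

```bash
python3 -c "
from h import *
goto((.3952,-.3222,.023),61,50)
w=wrist('w4');print(w.proj([[.4265,-.2653,.02]]))"
```

```text
t 9.07 pos [ 0.3949 -0.3215  0.048 ] q [-1.24  0.81  1.68  0.61  1.37 -1.09]
xyz [-0.194  0.007  0.158] turn [-0.003  0.002 -0.001]
[[321.23183319 190.86482048]]
```

View pics/w4.png

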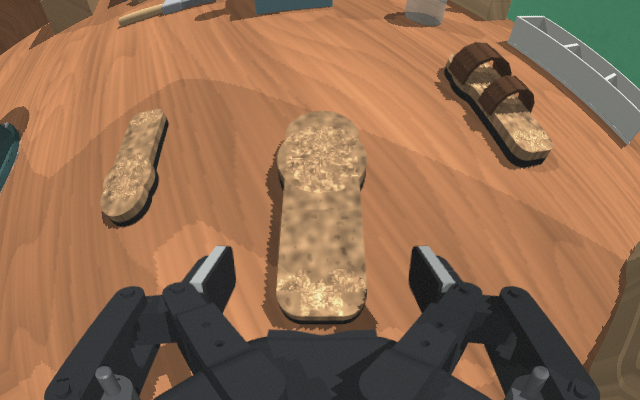

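The sole lies centred between the open fingers: its axis is at u≈322 and the pads at 215 and 430. I'll descend and grip.

Emit:
{"op": "send_rows", "data": {"steps": [{"xyz":[-0.06,0,0.05],"turn":[0,0,0],"grip":85},{"xyz":[-0.12,0,0.1],"turn":[0,0,0],"grip":85},{"xyz":[-0.19,0.005,0.155],"turn":[0,0,0],"grip":85},{"xyz":[-0.19,0.005,0.155],"turn":[0,0,0],"grip":70},{"xyz":[-0.19,0.005,0.155],"turn":[0,0,0],"grip":55},{"xyz":[-0.19,0.005,0.155],"turn":[0,0,0],"grip":40},{"xyz":[-0.19,0.005,0.155],"turn":[0,0,0],"grip":40},{"xyz":[-0.19,0.005,0.155],"turn":[0,0,0],"grip":40}], "grip_force": 50}}

```text
t: 9.78
ee_pos: [0.395, -0.3229, 0.0242]
ee_rot: [[0.315, 0.875, 0.367], [0.564, -0.483, 0.669], [0.763, -0.004, -0.646]]
contact_force: [-1.1, 0.1, 0.9]
opening: 0.0487
gripper_force: 51.7
```

Emit:
{"op": "send_rows", "data": {"steps": [{"xyz":[0,0,0],"turn":[0,0,0],"grip":40},{"xyz":[0,0,0],"turn":[0,0,0],"grip":40},{"xyz":[0.05,0,-0.04],"turn":[0,0,0],"grip":40},{"xyz":[0.1,0,-0.09],"turn":[0,0,0],"grip":40},{"xyz":[0.2,0,-0.17],"turn":[0,0,0],"grip":40},{"xyz":[0.3,0,-0.25],"turn":[0,0,0],"grip":40},{"xyz":[0.38,0,-0.32],"turn":[0,0,0],"grip":40},{"xyz":[0.38,0,-0.32],"turn":[0,0,0],"grip":40}]}}

```text
t: 10.45
ee_pos: [0.3957, -0.3237, 0.0762]
ee_rot: [[0.313, 0.875, 0.368], [0.566, -0.483, 0.668], [0.762, -0.001, -0.647]]
contact_force: [-1.0, -0.4, -2.2]
opening: 0.0484
gripper_force: 51.6
```

```bash
python3 - <<'E'
from h import *
np.set_printoptions(precision=4,suppress=True)
w=wrist("w5");st=dict(np.load("w5.npz"));tp=st["ee_pos"];print("tcp",tp)
z=tp[2]-.0242+.02
p0=w.proj([[tp[0]+.485*.066,tp[1]+.875*.066,z]])[0];print("expected ctr px",p0)
P=np.array([[tp[0]+.485*a,tp[1]+.875*a,z] for a in(-.014,.146)]);print("heel,toe px",w.proj(P))
s=p0.astype(int)
for vm in(100,130):
    c=cork(w,(250,60,400,340),(s[0],s[1]),vm);print(c.min(0),c.max(0));Q=w.plane(c,z)[:,:2];r=sides(Q,61);print(vm,r,"along",(r[0]-tp[:2])@[.485,.875],"lat",(r[0]-tp[:2])@[-.875,.485])
S=load("scene");D=load("side")
print("tin",S.plane((357,275),.095),D.plane((362,212),.095))
O=np.array([.5808,.1285]);u=np.array([.2957,.9553]);n=np.array([-u[1],u[0]])
for q in(S.plane((357,275),.095)[0,:2],D.plane((362,212),.095)[0,:2]):print((q-O)@u,(q-O)@n)
goto((.5155,-.0826,.15),72.8,50)
E
```

```text
tcp [ 0.3957 -0.3237  0.0762]
expected ctr px [320.3154 164.6099]
heel,toe px [[319.5798 302.9848]
 [320.8429  84.4844]]
[250  87] [399 333]
100 (array([ 0.4244, -0.2739]), np.float64(59.70934247196683), np.float64(0.1706432983640393), np.float64(0.046457305469444266), np.float64(0.07272881038025403)) along 0.057413407568405656 lat -0.0009305937142283217
[270  87] [371 301]
130 (array([ 0.4279, -0.2677]), np.float64(59.07409196665682), np.float64(0.1563346959657683), np.float64(0.04994483467772143), np.float64(0.06136470040587738)) along 0.06455230800037273 lat -0.0010367877523763714
tin [[ 0.7331 -0.0411  0.095 ]] [[ 0.6947 -0.0717  0.095 ]]
-0.11698933203124069 -0.19566393633158485
-0.1575392632280633 -0.167950438104033
t 10.5 pos [ 0.3955 -0.3236  0.0751] q [-1.24  0.76  1.68  0.61  1.4  -1.06]
xyz [ 2.312 -0.115  1.564] turn [ 0.099  0.004 -0.085]
```

Emit:
{"op": "send_rows", "data": {"steps": [{"xyz":[0.15,0,-0.13],"turn":[0,0,0],"grip":40},{"xyz":[0.35,0,-0.3],"turn":[0,0,0],"grip":40},{"xyz":[0.52,0,-0.42],"turn":[0,0,0],"grip":40},{"xyz":[0.65,-0.01,-0.4],"turn":[0,0,0],"grip":40},{"xyz":[0.75,-0.01,-0.28],"turn":[0,0,0],"grip":40},{"xyz":[0.85,-0.02,-0.16],"turn":[0,0,0],"grip":40},{"xyz":[0.96,-0.02,-0.03],"turn":[0,0,0],"grip":40},{"xyz":[0.96,-0.02,-0.03],"turn":[0,0,0],"grip":40}]}}

```text
t: 11.17
ee_pos: [0.4229, -0.2641, 0.1483]
ee_rot: [[0.315, 0.877, 0.364], [0.561, -0.481, 0.674], [0.766, -0.008, -0.643]]
contact_force: [-0.0, 0.7, -1.0]
opening: 0.0487
gripper_force: 52.0
```

Emit:
{"op": "send_rows", "data": {"steps": [{"xyz":[0.12,-0.01,0.13],"turn":[0.01,0,-0.01],"grip":40},{"xyz":[0.25,-0.01,0.27],"turn":[0.025,0,-0.02],"grip":40},{"xyz":[0.4,-0.02,0.43],"turn":[0.04,0,-0.035],"grip":40},{"xyz":[0.55,-0.03,0.6],"turn":[0.055,0.001,-0.05],"grip":40},{"xyz":[0.65,-0.03,0.72],"turn":[0.07,0.002,-0.06],"grip":40},{"xyz":[0.75,-0.04,0.85],"turn":[0.085,0.003,-0.075],"grip":40},{"xyz":[0.85,-0.05,0.97],"turn":[0.099,0.004,-0.085],"grip":40},{"xyz":[0.85,-0.05,0.97],"turn":[0.099,0.004,-0.085],"grip":40}]}}

```text
t: 11.83
ee_pos: [0.4808, -0.1506, 0.1504]
ee_rot: [[0.189, 0.957, 0.221], [0.61, -0.291, 0.737], [0.769, -0.004, -0.639]]
contact_force: [0.5, -0.5, -1.3]
opening: 0.0484
gripper_force: 52.0
```

```bash
python3 -c "
from h import *
goto((.5155,-.0826,.10),72.8,50);goto((.5155,-.0826,.061),72.8,50)
w=wrist('w6');O=np.array([.5808,.1285]);u=np.array([.2957,.9553]);n=np.array([-u[1],u[0]])
P=[[*(O+u*a+n*b),z] for a,b,z in((-.062,.06,.03),(-.062,-.06,.03),(-.028,.046,.044),(-.028,-.046,.044),(0,0,.262))];print(np.round(w.proj(P)))
"
```

```text
t 11.83 pos [ 0.4808 -0.1506  0.1504] q [-0.92  0.61  1.76  0.68  1.42 -0.96]
xyz [0.093 0.136 0.899] turn [-0.004 -0.003  0.   ]
t 11.83 pos [ 0.4808 -0.1506  0.1504] q [-0.92  0.61  1.76  0.68  1.42 -0.96]
xyz [-0.207  0.138  1.148] turn [-0.004 -0.003  0.   ]
[[284. 124.]
 [382. 124.]
 [296.  98.]
 [369.  98.]
 [335. -83.]]
```

```bash
python3 - <<'E'
from h import *
w=loadw("w6");hsv=cv2.cvtColor(w.img,cv2.COLOR_BGR2HSV);b=cv2.inRange(hsv,(82,60,40),(108,255,255))
for v in range(96,150,4):
    r=np.where(b[v,230:450])[0]+230
    if len(r):
        runs=np.split(r,np.where(np.diff(r)>2)[0]+1);print(v,[(int(q[0]),int(q[-1])) for q in runs if len(q)>3])
E
```

```text
96 []
100 [(359, 362)]
104 [(360, 365)]
108 [(361, 377)]
112 [(361, 371), (374, 378)]
116 [(363, 368)]
120 [(366, 371), (377, 380)]
124 [(369, 380)]
128 [(370, 380)]
132 [(371, 379)]
136 [(371, 378)]
```

Emit:
{"op": "send_rows", "data": {"steps": [{"xyz":[0.02,0.03,0.2],"turn":[0,0,0],"grip":40},{"xyz":[0.05,0.07,0.4],"turn":[0,0,0],"grip":40},{"xyz":[0.07,0.1,0.6],"turn":[0,0,0],"grip":40},{"xyz":[0.08,0.12,0.75],"turn":[-0.004,-0.003,0],"grip":40},{"xyz":[0.09,0.136,0.9],"turn":[-0.004,-0.003,0],"grip":40},{"xyz":[-0.03,0.137,1],"turn":[-0.004,-0.003,0],"grip":40},{"xyz":[-0.03,0.137,1],"turn":[-0.004,-0.003,0],"grip":40},{"xyz":[-0.03,0.137,1],"turn":[-0.004,-0.003,0],"grip":40}]}}

```text
t: 12.55
ee_pos: [0.5152, -0.0866, 0.0842]
ee_rot: [[0.193, 0.954, 0.23], [0.614, -0.3, 0.73], [0.765, 0.0, -0.644]]
contact_force: [0.4, -0.5, -1.2]
opening: 0.0487
gripper_force: 52.1
```

```bash
python3 - <<'E'
from h import *
goto((.5155,-.0826,.061),72.8,50);goto((.5155+.2957*.07,-.0826+.9553*.07,.061),72.8,50)
w=wrist("w7");O=np.array([.5808,.1285]);u=np.array([.2957,.9553]);n=np.array([-u[1],u[0]])
P=[[*(O+u*a+n*b),z] for a,b,z in((-.062,.06,.03),(-.062,-.06,.03),(-.062,.06,.0),(-.062,-.06,.0),(-.028,.046,.044),(-.028,-.046,.044))];print(np.round(w.proj(P)).tolist())
hsv=cv2.cvtColor(w.img,cv2.COLOR_BGR2HSV);b=cv2.inRange(hsv,(80,35,20),(112,255,255))
for v in range(70,180,5):
    r=np.where(b[v,200:480])[0]+200
    if len(r):
        runs=np.split(r,np.where(np.diff(r)>2)[0]+1);print(v,[(int(q[0]),int(q[-1])) for q in runs if len(q)>3])
E
```

```text
t 12.55 pos [ 0.5152 -0.0866  0.0842] q [-0.8   0.7   1.83  0.79  1.24 -1.01]
xyz [-0.152 -0.009  0.179] turn [ 0.002  0.001 -0.002]
t 12.55 pos [ 0.5152 -0.0866  0.0842] q [-0.8   0.7   1.83  0.79  1.24 -1.01]
xyz [ 0.299 -0.012  0.715] turn [ 0.002  0.001 -0.002]
[[254.0, 121.0], [384.0, 120.0], [258.0, 143.0], [380.0, 143.0], [271.0, 87.0], [367.0, 86.0]]
70 [(268, 275), (364, 372)]
75 [(266, 273), (366, 373)]
80 [(265, 269), (371, 374)]
85 [(284, 287), (352, 356)]
90 [(280, 287), (353, 360), (374, 377)]
95 [(262, 266), (276, 286), (353, 363), (374, 378)]
100 [(261, 284), (357, 379)]
105 [(260, 281), (360, 380)]
110 [(273, 280), (361, 367)]
115 [(258, 263), (269, 279), (362, 371), (375, 382)]
120 [(256, 276), (366, 384)]
125 [(257, 273), (369, 382)]
130 [(258, 271), (370, 381)]
135 [(259, 271), (371, 380)]
140 [(260, 272), (370, 379)]
```

The bed's front edges project at u=256 and 384, against 254 and 384 predicted. The press pose is good to about 1 mm, so I'll go in.

Emit:
{"op": "send_rows", "data": {"steps": [{"xyz":[-0.08,-0.005,0.09],"turn":[0,0,0],"grip":40},{"xyz":[-0.15,-0.01,0.18],"turn":[0,0,0],"grip":40},{"xyz":[-0.15,-0.01,0.18],"turn":[0.002,0.001,-0.002],"grip":40},{"xyz":[-0.05,-0.01,0.3],"turn":[0.002,0.001,-0.002],"grip":40},{"xyz":[0.08,-0.01,0.45],"turn":[0.002,0.001,-0.002],"grip":40},{"xyz":[0.2,-0.01,0.6],"turn":[0.002,0.001,-0.002],"grip":40},{"xyz":[0.3,-0.012,0.715],"turn":[0.002,0.001,-0.002],"grip":40},{"xyz":[0.3,-0.012,0.715],"turn":[0.002,0.001,-0.002],"grip":40}]}}

```text
t: 13.27
ee_pos: [0.536, -0.013, 0.0618]
ee_rot: [[0.187, 0.956, 0.225], [0.614, -0.293, 0.733], [0.767, 0.001, -0.642]]
contact_force: [-0.5, -0.2, -0.6]
opening: 0.0488
gripper_force: 52.1
```

```bash
python3 - <<'E'
from h import *
for x,z in((-.085,.060),(-.070,.057),(-.0647,.0545)): goto((.5808+.2957*x,.1285+.9553*x,z),72.8,50)
w=wrist("w8");st=dict(np.load("w8.npz"));tp=st["ee_pos"];z=tp[2]-.0242+.02
O=np.array([.5808,.1285]);u=np.array([.2957,.9553]);n=np.array([-u[1],u[0]]);print("tcp in press",(tp[:2]-O)@u,(tp[:2]-O)@n)
c=cork(w,(260,60,390,340),(320,190),130);print(c.min(0),c.max(0));r=sides(w.plane(c,z)[:,:2],72.8);print(r)
E
```

```text
t 13.27 pos [ 0.536  -0.013   0.0618] q [-0.67  0.73  1.89  0.91  1.14 -1.04]
xyz [0.393 0.012 0.498] turn [-0.001 -0.001  0.001]
t 13.27 pos [ 0.536  -0.013   0.0618] q [-0.67  0.73  1.89  0.91  1.14 -1.04]
xyz [0.466 0.012 0.633] turn [-0.001 -0.001  0.001]
t 13.27 pos [ 0.536  -0.013   0.0618] q [-0.67  0.73  1.89  0.91  1.14 -1.04]
xyz [0.481 0.012 0.689] turn [-0.001 -0.001  0.001]
tcp in press -0.14841958988473827 0.0009837181229695971
[260  60] [389 339]
(array([0.55542496, 0.06425328]), np.float64(81.89847539773585), np.float64(0.23051839979667096), np.float64(0.06640140418914364), np.float64(0.11897613477252245))
```

Emit:
{"op": "send_rows", "data": {"steps": [{"xyz":[0.05,0.002,0.06],"turn":[0,0,0],"grip":40},{"xyz":[0.11,0.004,0.14],"turn":[0,0,0],"grip":40},{"xyz":[0.17,0.006,0.22],"turn":[0,0,0],"grip":40},{"xyz":[0.23,0.008,0.29],"turn":[0,0,0],"grip":40},{"xyz":[0.29,0.01,0.37],"turn":[0,0,0],"grip":40},{"xyz":[0.35,0.012,0.44],"turn":[0,0,0],"grip":40},{"xyz":[0.39,0.012,0.5],"turn":[0,0,0],"grip":40},{"xyz":[0.39,0.012,0.5],"turn":[0,0,0],"grip":40}]}}

```text
t: 13.98
ee_pos: [0.5563, 0.0461, 0.0593]
ee_rot: [[0.187, 0.956, 0.226], [0.615, -0.294, 0.732], [0.766, 0.002, -0.643]]
contact_force: [-0.5, 0.5, -1.1]
opening: 0.0486
gripper_force: 52.1
```

Emit:
{"op": "send_rows", "data": {"steps": [{"xyz":[0.02,0,0.04],"turn":[0,0,0],"grip":40},{"xyz":[0.04,0,0.08],"turn":[0,0,0],"grip":40},{"xyz":[0.06,0,0.11],"turn":[0,0,0],"grip":40},{"xyz":[0.075,0,0.135],"turn":[0,0,0],"grip":40},{"xyz":[0.067,0,0.142],"turn":[0,0,0],"grip":40},{"xyz":[0.06,0,0.148],"turn":[0,0,0],"grip":40},{"xyz":[0.055,0,0.153],"turn":[0,0,0],"grip":40},{"xyz":[0.055,0,0.153],"turn":[0,0,0],"grip":40}]}}

```text
t: 14.65
ee_pos: [0.561, 0.0588, 0.0543]
ee_rot: [[0.188, 0.955, 0.228], [0.614, -0.296, 0.732], [0.767, 0.003, -0.642]]
contact_force: [-1.3, -0.8, 4.1]
opening: 0.0487
gripper_force: 52.5
```

```bash
python3 - <<'E'
from h import *
from bench import manip
tp=manip.get_state()["ee_pos"];O=np.array([.5808,.1285]);u=np.array([.2957,.9553]);n=np.array([-u[1],u[0]]);print("tcp in press",(tp[:2]-O)@u,(tp[:2]-O)@n)
for x,z in((-.0647,.0545),(-.0627,.0545)): goto((.5808+.2957*x,.1285+.9553*x,z),72.8,50)
E
```

```text
tcp in press -0.07239462320238521 -0.0017026890146692353
t 14.65 pos [0.561  0.0588 0.0543] q [-0.53  0.74  1.91  1.03  1.06 -1.03]
xyz [ 0.051 -0.017  0.058] turn [ 0.001 -0.001  0.001]
t 14.65 pos [0.561  0.0588 0.0543] q [-0.53  0.74  1.91  1.03  1.06 -1.03]
xyz [ 0.064 -0.017  0.073] turn [ 0.001 -0.001  0.001]
```

Emit:
{"op": "send_rows", "data": {"steps": [{"xyz":[0.01,-0.004,0.012],"turn":[0,0,0],"grip":40},{"xyz":[0.02,-0.008,0.024],"turn":[0,0,0],"grip":40},{"xyz":[0.03,-0.012,0.036],"turn":[0,0,0],"grip":40},{"xyz":[0.038,-0.015,0.046],"turn":[0,0,0],"grip":40},{"xyz":[0.045,-0.015,0.054],"turn":[0,0,0],"grip":40},{"xyz":[0.05,-0.015,0.06],"turn":[0,0,0],"grip":40},{"xyz":[0.055,-0.015,0.066],"turn":[0,0,0],"grip":40},{"xyz":[0.06,-0.015,0.07],"turn":[0,0,0],"grip":40}]}}

```text
t: 15.32
ee_pos: [0.5627, 0.0664, 0.0543]
ee_rot: [[0.187, 0.955, 0.229], [0.616, -0.296, 0.73], [0.765, 0.005, -0.644]]
contact_force: [-9.4, -17.2, 13.4]
opening: 0.0482
gripper_force: 54.7
```

```bash
cat >> h.py <<'E'
def inpress():
    from bench import manip
    s=manip.get_state();tp=s["ee_pos"];O=np.array([.5808,.1285]);u=np.array([.2957,.9553]);n=np.array([-u[1],u[0]]);F=s["contact_force"]
    print("t",round(s["t"],2),"tcp in press mm",np.round([(tp[:2]-O)@u*1e3,(tp[:2]-O)@n*1e3,tp[2]*1e3],1),"F",np.round([F[:2]@u,F[:2]@n,F[2]],1),"M",np.round(s["torque"],2))
E
python3 -c "
from h import *
inpress()"
```

```text
t 15.32 tcp in press mm [-64.6  -1.1  54.3] F [-19.2   3.9  13.4] M [-0.67  1.    0.58]
```

Emit:
{"op": "send_rows", "data": {"steps": [{"xyz":[0,0,0],"turn":[0,0,0],"grip":40},{"xyz":[0,0,0],"turn":[0,0,0],"grip":60},{"xyz":[0,0,0],"turn":[0,0,0],"grip":85},{"xyz":[0,0,0],"turn":[0,0,0],"grip":85},{"xyz":[0,0,0],"turn":[0,0,0],"grip":85},{"xyz":[0,0,0],"turn":[0,0,0],"grip":85},{"xyz":[0,0,0],"turn":[0,0,0],"grip":85},{"xyz":[0,0,0],"turn":[0,0,0],"grip":85}]}}

```text
t: 15.98
ee_pos: [0.5623, 0.0682, 0.0537]
ee_rot: [[0.188, 0.955, 0.228], [0.615, -0.295, 0.731], [0.766, 0.003, -0.643]]
contact_force: [0.4, 0.4, -0.3]
opening: 0.0848
gripper_force: 0.0
```

Emit:
{"op": "send_rows", "data": {"steps": [{"xyz":[0,0,-0.05],"turn":[0,0,0],"grip":85},{"xyz":[0,0,-0.15],"turn":[0,0,0],"grip":85},{"xyz":[0,0,-0.3],"turn":[0,0,0],"grip":85},{"xyz":[0,0,-0.5],"turn":[0,0,0],"grip":85},{"xyz":[0,0,-0.7],"turn":[0,0,0],"grip":85},{"xyz":[0,0,-0.85],"turn":[0,0,0],"grip":85},{"xyz":[0,0,-0.95],"turn":[0,0,0],"grip":85},{"xyz":[0,0,-0.95],"turn":[0,0,0],"grip":85}]}}

```text
t: 16.65
ee_pos: [0.5414, -0.0035, 0.1161]
ee_rot: [[0.187, 0.955, 0.231], [0.616, -0.297, 0.729], [0.765, 0.006, -0.644]]
contact_force: [-0.3, -0.6, 0.5]
opening: 0.0847
gripper_force: 0.0
```

```bash
python3 - <<'E'
from h import *
np.set_printoptions(precision=4,suppress=True)
inpress();w=wrist("w9")
O=np.array([.5808,.1285]);u=np.array([.2957,.9553]);n=np.array([-u[1],u[0]])
T=lambda a,b,z:[*(O+u*a+n*b),z]
print("pred heel top,-50 left,right, pad front lower",w.proj([T(-.079,0,.05),T(-.065,.025,.05),T(-.065,-.025,.05),T(-.06,.031,.1),T(-.06,-.031,.1)]).round(0).tolist())
h=w.proj([T(-.072,0,.05)])[0].astype(int)
c=cork(w,(h[0]-60,h[1]-60,h[0]+60,h[1]+60),tuple(h),110);Q=(w.plane(c,.05)[:,:2]-O)
print("heel seen: x min",(Q@u).min(),"max",(Q@u).max(),"y",(Q@n).min(),(Q@n).max(), c.min(0),c.max(0))
for z in(.045,.055):
    Q=(w.plane(c,z)[:,:2]-O);print(z,(Q@u).min(),(Q@n).min(),(Q@n).max())
E
```

```text
t 16.65 tcp in press mm [-137.7   -1.4  116.1] F [-0.6  0.1  0.5] M [-0.35  0.13 -0.01]
pred heel top,-50 left,right, pad front lower [[318.0, 228.0], [285.0, 211.0], [351.0, 211.0], [269.0, 163.0], [366.0, 163.0]]
heel seen: x min -0.07849679719148166 max -0.06907013731808066 y 0.0007094288202357039 0.008771453203336149 [306 216] [317 227]
0.045 -0.07573397618180751 0.0007634647867564429 0.00902849322544553
0.055 -0.08125961820115578 0.0006553928537150709 0.008514413181226765
```

The heel end is measured at press x = -78.5 mm against -79 expected, so the toe is at the stop. Next I lift, straighten the tool and go above the knob.

Emit:
{"op": "send_rows", "data": {"steps": [{"xyz":[0.15,0,-0.15],"turn":[0,0,0],"grip":60},{"xyz":[0.3,0,-0.28],"turn":[0,-0.05,0],"grip":40},{"xyz":[0.45,0,-0.4],"turn":[0,-0.12,0],"grip":20},{"xyz":[0.6,0,-0.52],"turn":[0,-0.19,0],"grip":0},{"xyz":[0.75,0,-0.64],"turn":[0,-0.26,0],"grip":0},{"xyz":[0.92,0,-0.77],"turn":[0,-0.33,0],"grip":0},{"xyz":[0.92,0,-0.77],"turn":[0,-0.4,0],"grip":0},{"xyz":[0.92,0,-0.77],"turn":[0,-0.47,0],"grip":0}], "grip_force": 40}}

```text
t: 17.37
ee_pos: [0.5415, -0.0006, 0.2371]
ee_rot: [[0.292, 0.955, 0.046], [0.948, -0.295, 0.121], [0.129, 0.008, -0.992]]
contact_force: [-0.4, 1.0, -1.4]
opening: 0.0003
gripper_force: 0.0
```

```bash
python3 - <<'E'
from h import *
inpress();goto((.5808-.2957*.07,.1285-.9553*.07,.31),72.8,0);goto((.5808,.1285,.31),72.8,0)
E
```

```text
t 17.37 tcp in press mm [-135.    -0.6  237.1] F [ 0.8  0.6 -1.4] M [-0.08  0.02  0.03]
t 17.37 pos [ 0.5415 -0.0006  0.2371] q [-0.21  0.27  1.69  0.14  1.17  0.03]
xyz [ 0.738 -0.    -0.639] turn [ 0.005 -0.083  0.001]
t 17.37 pos [ 0.5415 -0.0006  0.2371] q [-0.21  0.27  1.69  0.14  1.17  0.03]
xyz [ 1.433  0.    -0.549] turn [ 0.005 -0.083  0.001]
```

Emit:
{"op": "send_rows", "data": {"steps": [{"xyz":[0.05,0,-0.35],"turn":[0,-0.04,0],"grip":0},{"xyz":[0.09,0,-0.7],"turn":[0.005,-0.083,0.001],"grip":0},{"xyz":[0.2,0,-0.71],"turn":[0.005,-0.083,0.001],"grip":0},{"xyz":[0.4,0,-0.69],"turn":[0.005,-0.083,0.001],"grip":0},{"xyz":[0.6,0,-0.66],"turn":[0.005,-0.083,0.001],"grip":0},{"xyz":[0.74,0,-0.64],"turn":[0.005,-0.083,0.001],"grip":0},{"xyz":[0.85,0,-0.625],"turn":[0.005,-0.083,0.001],"grip":0},{"xyz":[0.85,0,-0.625],"turn":[0.005,-0.083,0.001],"grip":0}]}}

```text
t: 18.03
ee_pos: [0.5627, 0.0736, 0.3072]
ee_rot: [[0.294, 0.956, -0.005], [0.956, -0.294, 0.006], [0.004, -0.007, -1.0]]
contact_force: [0.3, -0.6, -0.1]
opening: -0.0005
gripper_force: 0.0
```

Emit:
{"op": "send_rows", "data": {"steps": [{"xyz":[0.2,0,0],"turn":[0,0,0],"grip":0},{"xyz":[0.4,0,0],"turn":[0,0,0],"grip":0},{"xyz":[0.58,0,0],"turn":[0,0,0],"grip":0},{"xyz":[0.58,0,0.05],"turn":[0,0,0],"grip":0},{"xyz":[0.58,0,0.1],"turn":[0,0,0],"grip":0},{"xyz":[0.58,0,0.15],"turn":[0,0,0],"grip":0},{"xyz":[0.58,0,0.19],"turn":[0,0,0],"grip":0},{"xyz":[0.58,0,0.19],"turn":[0,0,0],"grip":0}]}}

```text
t: 18.7
ee_pos: [0.5788, 0.1259, 0.2879]
ee_rot: [[0.297, 0.955, -0.006], [0.955, -0.297, 0.004], [0.002, -0.008, -1.0]]
contact_force: [-1.3, -0.1, -0.1]
opening: 0.0001
gripper_force: 0.0
```

```bash
python3 - <<'E'
from h import *
inpress();goto((.5808,.1285,.285),72.8,0)
E
```

```text
t 18.7 tcp in press mm [ -3.1   1.2 287.9] F [-0.4  1.2 -0.1] M [0.01 0.02 0.03]
t 18.7 pos [0.5788 0.1259 0.2879] q [0.09 0.32 1.47 0.01 1.35 0.4 ]
xyz [0.031 0.012 0.029] turn [-0.005 -0.001 -0.001]
```

Emit:
{"op": "send_rows", "data": {"steps": [{"xyz":[0.03,0.012,0.03],"turn":[-0.005,0,0],"grip":0},{"xyz":[0.03,0.012,0.06],"turn":[-0.005,0,0],"grip":0},{"xyz":[0.03,0.012,0.1],"turn":[-0.005,0,0],"grip":0},{"xyz":[0.03,0.012,0.14],"turn":[-0.005,0,0],"grip":0},{"xyz":[0.03,0.012,0.18],"turn":[-0.005,0,0],"grip":0},{"xyz":[0.03,0.012,0.22],"turn":[-0.005,0,0],"grip":0},{"xyz":[0.03,0.012,0.26],"turn":[-0.005,0,0],"grip":0},{"xyz":[0.03,0.012,0.3],"turn":[-0.005,0,0],"grip":0}]}}

```text
t: 19.37
ee_pos: [0.5821, 0.1295, 0.2599]
ee_rot: [[0.296, 0.955, 0.005], [0.955, -0.296, 0.002], [0.004, 0.004, -1.0]]
contact_force: [0.2, -0.7, 5.7]
opening: 0.0001
gripper_force: 2.6
```

Emit:
{"op": "send_rows", "data": {"steps": [{"xyz":[0,0,0.03],"turn":[0,0,0],"grip":0},{"xyz":[0,0,0.06],"turn":[0,0,0],"grip":0},{"xyz":[0,0,0.09],"turn":[0,0,0],"grip":0},{"xyz":[0,0,0.12],"turn":[0,0,0],"grip":0},{"xyz":[0,0,0.15],"turn":[0,0,0],"grip":0},{"xyz":[0,0,0.18],"turn":[0,0,0],"grip":0},{"xyz":[0,0,0.2],"turn":[0,0,0],"grip":0},{"xyz":[0,0,0.21],"turn":[0,0,0],"grip":0}]}}

```text
t: 20.03
ee_pos: [0.5821, 0.1295, 0.2383]
ee_rot: [[0.296, 0.955, 0.004], [0.955, -0.296, 0.002], [0.003, 0.003, -1.0]]
contact_force: [-0.1, -1.7, 3.7]
opening: -0.0003
gripper_force: 2.2
```

```bash
python3 -c "
from h import *
inpress()"
```

```text
t 20.03 tcp in press mm [  1.3  -0.9 238.3] F [-1.6 -0.4  3.7] M [-0.28 -0.08  0.02]
```

Emit:
{"op": "send_rows", "data": {"steps": [{"xyz":[0,0,0.012],"turn":[0,0,0],"grip":0},{"xyz":[0,0,0.024],"turn":[0,0,0],"grip":0},{"xyz":[0,0,0.036],"turn":[0,0,0],"grip":0},{"xyz":[0,0,0.046],"turn":[0,0,0],"grip":0},{"xyz":[0,0,0.056],"turn":[0,0,0],"grip":0},{"xyz":[0,0,0.066],"turn":[0,0,0],"grip":0},{"xyz":[0,0,0.076],"turn":[0,0,0],"grip":0},{"xyz":[0,0,0.076],"turn":[0,0,0],"grip":0}]}}

```text
t: 20.7
ee_pos: [0.5821, 0.1296, 0.2311]
ee_rot: [[0.296, 0.955, 0.004], [0.955, -0.296, 0.002], [0.004, 0.003, -1.0]]
contact_force: [0.4, -4.1, 7.0]
opening: -0.0
gripper_force: 3.2
```

Emit:
{"op": "send_rows", "data": {"steps": [{"xyz":[0,0,0.005],"turn":[0,0,0],"grip":0},{"xyz":[0,0,0.01],"turn":[0,0,0],"grip":0},{"xyz":[0,0,0.015],"turn":[0,0,0],"grip":0},{"xyz":[0,0,0.018],"turn":[0,0,0],"grip":0},{"xyz":[0,0,0.021],"turn":[0,0,0],"grip":0},{"xyz":[0,0,0.024],"turn":[0,0,0],"grip":0},{"xyz":[0,0,0.024],"turn":[0,0,0],"grip":0},{"xyz":[0,0,0.024],"turn":[0,0,0],"grip":0}]}}

```text
t: 21.37
ee_pos: [0.5821, 0.1296, 0.231]
ee_rot: [[0.296, 0.955, 0.006], [0.955, -0.296, 0.002], [0.004, 0.005, -1.0]]
contact_force: [-4.7, -4.5, 20.8]
opening: 0.0001
gripper_force: 10.6
```

The pad stopped hard at TCP z=0.231 (v≈50 mm) with the force rising to 21 N. I'll retreat upwards and check.

Emit:
{"op": "send_rows", "data": {"steps": [{"xyz":[0,0,-0.03],"turn":[0,0,0],"grip":0},{"xyz":[0,0,-0.1],"turn":[0,0,0],"grip":0},{"xyz":[0,0,-0.25],"turn":[0,0,0],"grip":0},{"xyz":[0,0,-0.5],"turn":[0,0,0],"grip":0},{"xyz":[-0.2,0,-0.75],"turn":[0,0,0],"grip":0},{"xyz":[-0.5,0,-0.9],"turn":[0,0,0],"grip":0},{"xyz":[-0.8,0,-0.95],"turn":[0,0,0],"grip":0},{"xyz":[-1,0,-0.95],"turn":[0,0,0],"grip":0}]}}

```text
t: 22.03
ee_pos: [0.5515, 0.0328, 0.3244]
ee_rot: [[0.296, 0.955, 0.005], [0.955, -0.296, 0.003], [0.004, 0.004, -1.0]]
contact_force: [0.2, 0.3, -0.3]
opening: -0.0
gripper_force: 0.0
```

Emit:
{"op": "send_rows", "data": {"steps": [{"xyz":[-0.3,0,0],"turn":[0,0,0],"grip":0},{"xyz":[-0.5,0,0],"turn":[0,0,0],"grip":0},{"xyz":[-0.5,0,0],"turn":[0,0,0],"grip":0},{"xyz":[-0.5,0,0],"turn":[0,0,0],"grip":0},{"xyz":[-0.5,0,0],"turn":[0,0,0],"grip":0},{"xyz":[-0.5,0,0],"turn":[0,0,0],"grip":0},{"xyz":[-0.5,0,0],"turn":[0,0,0],"grip":0},{"xyz":[-0.5,0,0],"turn":[0,0,0],"grip":0}]}}

```text
t: 22.7
ee_pos: [0.5372, -0.0129, 0.3227]
ee_rot: [[0.295, 0.955, 0.003], [0.955, -0.295, 0.003], [0.004, 0.002, -1.0]]
contact_force: [-0.5, -0.0, -0.3]
opening: -0.0004
gripper_force: 0.0
```

```bash
python3 - <<'E'
from h import *
np.set_printoptions(precision=4,suppress=True)
inpress();w=wrist("w10")
O=np.array([.5808,.1285]);u=np.array([.2957,.9553]);n=np.array([-u[1],u[0]])
T=lambda a,b,z:[*(O+u*a+n*b),z]
k=w.proj([T(0,0,.212),T(0,0,.262)]);print("knob pred v=50, v=0",k)
m=(w.img.max(2)<60).astype(np.uint8);i=k[0].astype(int);_,L,st,ce=cv2.connectedComponentsWithStats(m);print("knob blob",st[L[i[1],i[0]]],ce[L[i[1],i[0]]])
h=w.proj([T(-.07,0,.05)])[0].astype(int);c=cork(w,(h[0]-30,h[1]-12,h[0]+30,h[1]+25),tuple(h),80);Q=(w.plane(c,.05)[:,:2]-O)
print("heel",w.proj([T(-.079,0,.05),T(-.062,.025,.05),T(-.062,-.025,.05)]).round(),c.min(0),c.max(0),"x",(Q@u).min(),(Q@u).max(),"y",(Q@n).min(),(Q@n).max())
E
```

```text
t 22.7 tcp in press mm [-148.    -0.1  322.7] F [-0.2  0.5 -0.3] M [ 0.01 -0.01 -0.02]
knob pred v=50, v=0 [[320.0608  13.1563]
 [319.8574 -11.6649]]
knob blob [ 296    0   51   45 1743] [319.6403  20.1813]
heel [[320. 114.]
 [301. 101.]
 [340. 101.]] [290  95] [349 114] x -0.07890935636970284 -0.05410909370938241 y -0.036221187243072384 0.03848847149406074
```

```bash
python3 -c "
from bench import manip
print(manip.job_done())"
```

```text
the job is handed in; nothing more can be done
None
```

The job is handed in at about 23 s: I raised the pad to its end stop, slid the middle sole in with its toe against the stop, and pushed the pad down until it rested on it (v ≈ 50 mm; heel end measured at press x = -78.9 mm, expected -79), then let go and moved clear, with nothing else touched.

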